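Put the felt wheels back on their rest dishes

ROBOT

A 6-joint arm with a two-finger parallel gripper is mounted at the origin on a cart in front of the work surface, level with it; the furniture and walls round the work are solid. World frame = base frame: x ahead of the robot, y to its left, z up, the work surface at z = 0. Lengths are in mm, angles in rad, forces in N, time in s.
With the tool pointing down it reaches from about 300 to 775 mm from the base axis. Payload 14.6 kg.
Tool frame: the origin (TCP) lies between the finger pads; the fingertips stand manip.tip_reach ahead of it and the grasp point (between the pads) lies 5 mm behind it (manip.tip_reach is the distance from the TCP to the fingertips, in mm); z points along the fingers, y is the line along which they close (so a half turn about z gives the same grasp; the last joint's range is limited). The gripper opens to 94 mm and grips with 3 to 60 N. Pads are 16 mm wide; open, the fingers measure 119 mm over their backs; the gripper's body (75 mm by 177 mm) begins 78 mm behind the grasp point.
Start: joints at [1.036, 0.3, 1.521, -0, 1.321, -0.067], TCP at [248.004, 490.901, 219.446] pointing down, gripper open.
Joint ranges: [-3.03, 3.03], [-0.79, 2.21], [0.23, 2.52], [-1.04, 4.18], [0, 3.07], [-2.55, 2.55]. Speed limits (rad/s): [2.22, 2.22, 2.57, 3.14, 3.14, 3.14].

INTERFACE

Orientations are given as [roll, pitch, yaw] about the fixed x, y, z axes, in that order (R = Rz(yaw) Ry(pitch) Rx(roll)).
In Python, from cell import manip gives the robot as it stands. The module is installed in compiled form; this text tells all that it offers.
- The arm moves only by the shell command python3 -m creep 'ROWS' [FORCE]. ROWS is JSON, a list of rows, each a list of 3 entries, a list of its own where there are three numbers: the opening, from -1 (shut) to 1 (fully open), then the shift along the tool's x, y, z in cm, then the turn about the tool's z in units of 5 degrees (1.0 is 5 degrees). In form: [[grip, [tx, ty, tz], roll], ...]. A call has 1 to 12 rows; each row is the pose to reach, as a shift and turn from the pose commanded when the call began, along the tool's axes at that moment; what a row does not reach only later rows make up. A row lasts 1/10 s, in which the tool goes at most 50 mm and 8.59 degrees, less where a joint would pass 70% of its speed; a pose out of reach is approached as far as the arm can. A call with a gripper value outside its range is refused whole. The fingers move at their own pace and stop on an object; FORCE is the grip in N (left out, the last holds). Time passes only in rows, so rows that repeat a pose let the fingers close. It gives the time, the measured TCP pose, the force, the opening and the grip force at its end, in the units of the state.
- manip.read_state(): the state, without advancing time (a new reading comes with each control period).
- manip.camera(name): name is "scene" or "side" or "wrist"; returns the picture (400x640x3 uint8, red, green, blue); there is no depth.
- manip.camera_params(name): a dict with "fovy" (degrees; the focal length in pixels is half the picture's height over the tangent of half this angle, whatever the lens; pixels are square), "cx", "cy" (the principal point, pixels), "origin" and "attitude" of the camera in the world. Camera axes: x right, y down, z forward; pixel columns grow to the right and rows downward; lengths in mm; the calibration is good to about 2 mm. A picture is of the moment at which its call begins: read the wrist's pose just before it. camera_params takes no time and is no camera call; for the wrist camera it gives the pose at the moment of the call.
- manip.sign_off(): hands the job in; it is judged then, once.
The state is a dict: "clock": time; "joints": joint angles; "qd": joint speeds; "effort": joint torques, N m; "eef_pos": TCP position; "eef_rot": TCP orientation; "wrist_force": force on the tool from outside, world axes, zero at the start; "moment": the same for the moment, N m; "finger_gap": finger opening in mm; "finger_force": force on a finger pad.
Only numpy, scipy, OpenCV 4.12 (cv2) and the standard library are available. Lean on these libraries where they do the work, as an engineer would, in place of code of your own. Each camera call takes 0.05 s, during which the arm holds its last target. There are 200 camera calls.

TASK

Put the three grey felt polishing wheels away on the black rest dishes, each lying flat on the floor of the dish of its own size: the largest wheel in the largest dish, the middle one in the middle dish, the smallest in the smallest. Leave the roll of tape, the tin and the tub where they stand.

Things in the scene. Friction and masses are not known exactly. Their poses are not given: they have to be found in the camera images.
- wheel_large: the large felt polishing wheel: a grey felt disc 50 mm in diameter and 24 mm thick, lying flat, with a thin bright steel disc and a dark bore on its upper face; loose, 30 to 130 g; origin at the centre of its underside, z up
- wheel_medium: the medium felt polishing wheel: a grey felt disc 38 mm in diameter and 24 mm thick, lying flat, with a thin bright steel disc and a dark bore on its upper face; loose, 30 to 130 g; origin at the centre of its underside, z up
- wheel_small: the small felt polishing wheel: a grey felt disc 26 mm in diameter and 24 mm thick, lying flat, with a thin bright steel disc and a dark bore on its upper face; loose, 30 to 130 g; origin at the centre of its underside, z up
- dish_large: the large rest dish: a round black dish fixed to the bench, 70 mm outside and 64 mm across inside at the rim, floor 3 mm thick, rim 7 mm above the bench; origin at the centre of its underside, z up; made for the 50 mm wheel (7 mm of room all round)
- dish_medium: the medium rest dish: a round black dish fixed to the bench, 58 mm outside and 52 mm across inside at the rim, floor 3 mm thick, rim 7 mm above the bench; origin at the centre of its underside, z up; made for the 38 mm wheel (7 mm of room all round)
- dish_small: the small rest dish: a round black dish fixed to the bench, 46 mm outside and 40 mm across inside at the rim, floor 3 mm thick, rim 7 mm above the bench; origin at the centre of its underside, z up; made for the 26 mm wheel (7 mm of room all round)
- tape_roll: bystander: tan roll of masking tape lying flat, 68 mm in diameter, 24 mm high, loose, in front of the tall black oven at the back of the bench (cross the oven and the tank to its right with the fingertips 0.3 m or more above the bench); origin at the centre of its underside
- compound_tin: bystander: flat white tin with a green top, 59 mm in diameter, 24 mm high, loose; origin at the centre of its underside
- salve_tub: bystander: off-white screw-lid tub, 67 mm in diameter, 46 mm high, loose; origin at the centre of its underside
Things that resemble listed ones, but are neither listed nor needed, are in the scene too. What is shaped like the dish_small but brown is not meant.

How it is judged:
By the outcome, as a careful person would: the job done as asked, in the order asked, and still so for the second after the job is handed in, with the robot touching nothing.
It also fails if it takes over 77 s, if anything falls off the work surface, if the arm or the gripper's body presses on something with over 40 N, if the wrist force passes 120 N, or if a joint passes its speed limit or range.

## Working session

There is one attempt and no reset: what is moved stays moved. The work goes in short steps, Python scripts to look and compute and a shell command to move; the robot and the scene stay as the last step left them, time stands still between calls to the robot, and variables do not carry over. Pictures are saved under pics/ and viewed, at most 14 in all, crops included, and the job is handed in when it is done.

```bash
mkdir -p pics; cat > h.py <<'E'
import numpy as np, cv2
from cell import manip
from scipy.spatial.transform import Rotation as R
def snap(n,f):
    p=manip.camera_params(n); im=manip.camera(n); cv2.imwrite('pics/'+f,im[:,:,::-1]); return p,im
def att(p):
    a=np.array(p['attitude'],float)
    return a if a.shape==(3,3) else R.from_euler('xyz',a).as_matrix()
def pix2w(p,u,v,z):
    f=200/np.tan(np.radians(p['fovy'])/2)
    d=att(p)@np.array([(u-p['cx'])/f,(v-p['cy'])/f,1]); o=np.array(p['origin'])
    return o+d*(z-o[2])/d[2]
def w2pix(p,w):
    f=200/np.tan(np.radians(p['fovy'])/2)
    c=att(p).T@(np.array(w)-p['origin']); return c[:2]/c[2]*f+[p['cx'],p['cy']]
E
python3 - <<'E'
from h import *
for n in('scene','side','wrist'):
    p,im=snap(n,n+'0.png'); print(n,p)
print(manip.tip_reach,manip.read_state())
E
```

```text
scene {'fovy': 51.3911784887882, 'cx': 325.0824817594354, 'cy': 205.91229615519123, 'origin': array([-112.77433825,  942.38380389,  750.98530453]), 'attitude': array([-2.24658913, -0.02119259, -2.40941232])}
side {'fovy': 55.06407472787225, 'cx': 314.96848018454443, 'cy': 200.34053721307396, 'origin': array([  28.22167562, -482.35889296,  597.40783037]), 'attitude': array([-2.13184756,  0.00578955, -0.52846179])}
wrist {'fovy': 69.83636492347632, 'cx': 321.07738593423255, 'cy': 202.84886258712913, 'origin': array([183.9596324 , 524.31165855, 384.87861411]), 'attitude': array([ 2.89241822e+00, -2.18381868e-04,  1.10361130e+00])}
14.0 {'clock': 0.15, 'joints': array([ 1.03641159e+00,  3.00344869e-01,  1.52144704e+00, -8.05177713e-06,
        1.32070207e+00, -6.66191048e-02]), 'qd': array([-0.00187064, -0.00118486, -0.00094782, -0.00136813,  0.00035009,
        0.00186383]), 'effort': array([ 1.97501417e-04, -5.31958401e+01, -3.52824032e+01,  7.07638613e-02,
        2.36194523e-02, -1.42146068e-04]), 'eef_pos': array([247.90653107, 490.74458063, 219.01227334]), 'eef_rot': array([-3.14069281e+00, -5.22188111e-05,  2.67382899e+00]), 'wrist_force': array([-0.41968056, -0.09410847,  0.54580707]), 'moment': array([0.05005481, 0.0017706 , 0.01847654]), 'finger_force': 0.0, 'finger_gap': 94.06100935098551}
```

View pics/scene0.png

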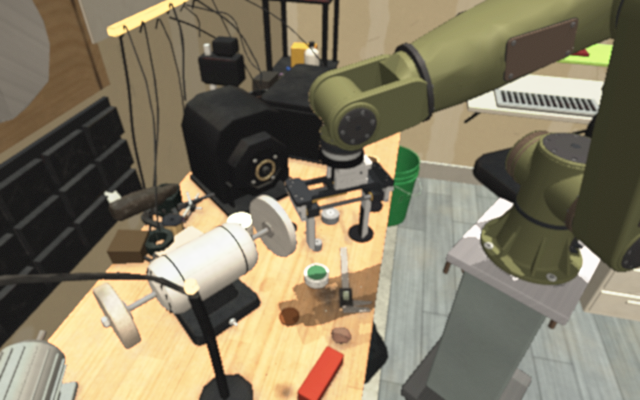

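View pics/side0.png

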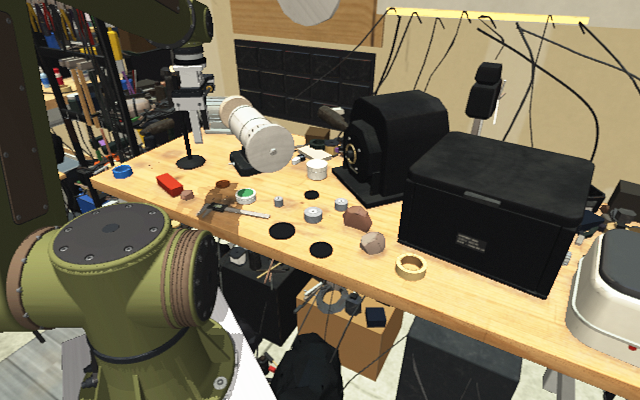

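View pics/wrist0.png

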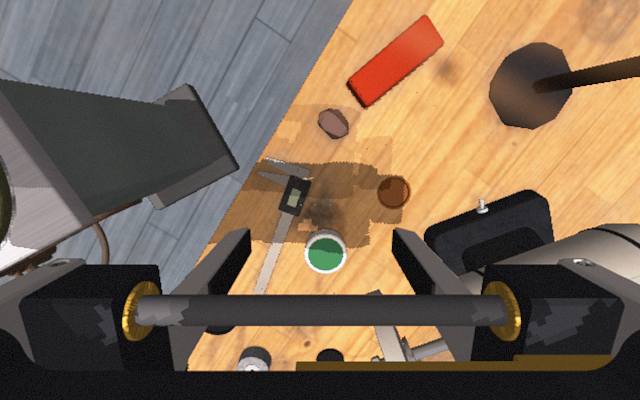

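The side view shows three wheels near (278,202), (313,215) and (341,205). The black dishes are near (282,231), (320,250) and (311,195). I'll zoom in on that area.

```bash
python3 - <<'E'
from h import *
im=cv2.imread('pics/side0.png')
cv2.imwrite('pics/sidecrop.png',cv2.resize(im[160:280,220:380],None,fx=5,fy=5,interpolation=cv2.INTER_CUBIC))
p=manip.camera_params('side')
for n,u,v,z in [('w278',278,199,24),('w313',313,211,24),('w341',341,202,24),('d282',282,231,5),('d320',320,249,5),('d311',311,195,5),('tin',246,193,24),('tub',317,163,46),('tape',411,262,24)]:
    print(n,pix2w(p,u,v,z).round())
E
```

```text
w278 [399. 367.  24.]
w313 [454. 263.  24.]
w341 [543. 263.  24.]
d282 [353. 249.   5.]
d320 [400. 137.   5.]
d311 [505. 365.   5.]
tin [334. 444.  24.]
tub [587. 467.  46.]
tape [539. -26.  24.]
```

View pics/sidecrop.png

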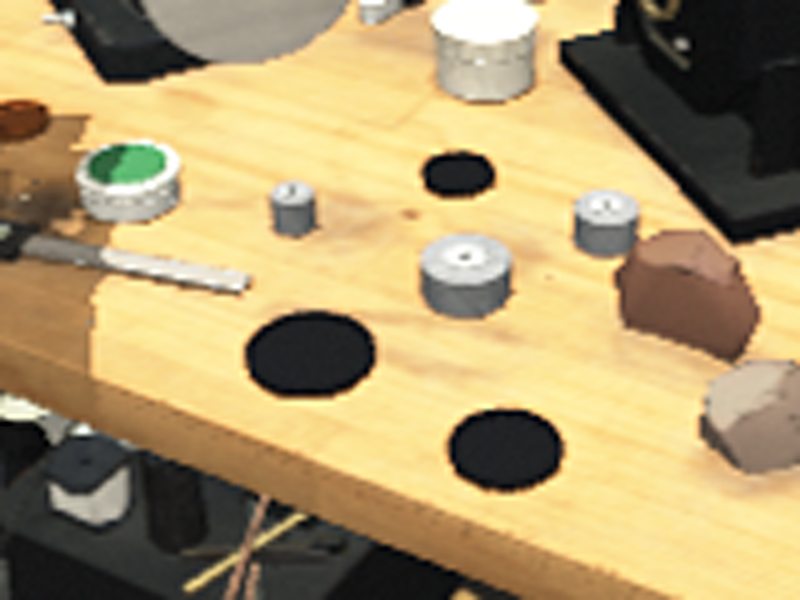

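```bash
python3 - <<'E'
from h import *
p=manip.camera_params('side')
for n,u,v,z in [('machbaseL',333,172,0),('machbasefront',367,210,0),('boxcornerbottom',400,240,0),('rockbase',352,228,0),('rockR',370,230,0),('rockL',344,220,0),('wS',278.5,198,24),('wL',313,211.3,24),('wM',341.2,201.3,24),('dL',282,230.7,6),('dM',321,249.6,6),('dS',311.7,194.7,6),('caliper',268,217,0)]:
    print(n,pix2w(p,u,v,z).round())
print(p['origin'])
E
```

```text
machbaseL [645. 462.   0.]
machbasefront [604. 221.   0.]
boxcornerbottom [593.  70.   0.]
rockbase [519. 173.   0.]
rockR [554. 142.   0.]
rockL [522. 214.   0.]
wS [403. 371.  24.]
wL [453. 262.  24.]
wM [546. 265.  24.]
dL [353. 249.   6.]
dM [400. 132.   6.]
dS [507. 364.   6.]
caliper [351. 332.   0.]
[  28.22167562 -482.35889296  597.40783037]
```

```bash
python3 -m creep '[[1,[-5,-1,0],0],[1,[-10,-3,0],0],[1,[-15,-4,0],0],[1,[-20,-6,0],0],[1,[-25,-7,0],0],[1,[-30,-8,0],0],[1,[-30,-8,0],0],[1,[-30,-8,0],0],[1,[-30,-8,0],0],[1,[-30,-8,0],0]]'; python3 -c "
from h import *
p,im=snap('wrist','w1.png')"
```

```text
clock: 1.15
eef_pos: [478.7, 285.3, 219.5]
eef_rot: [3.142, -0.0, 2.676]
wrist_force: [0.4, -0.7, 0.2]
finger_gap: 94.0
finger_force: 0.0
```

View pics/w1.png

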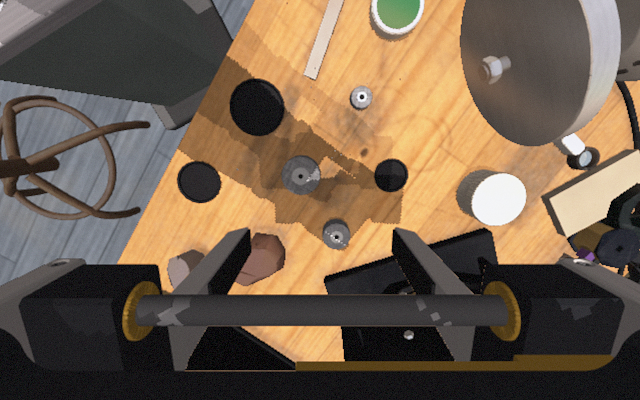

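Everything needed is in view. The wheels are at L(301,175), M(337,235) and S(361,97), and the dishes at L(257,107), M(199,182) and S(390,175). The rock at (262,258) lies beside the medium wheel.

```bash
python3 - <<'E'
from h import *
p=manip.camera_params('wrist'); im=cv2.imread('pics/w1.png'); g=im.max(2)
for n,u,v,z in [('wL',301,176,24),('wM',337,236.5,24),('wS',361.5,97,24)]:
    print(n,pix2w(p,u,v,z).round(1))
m=(g<50).astype(np.uint8)
k,l,st,c=cv2.connectedComponentsWithStats(m)
for n,u,v in [('dL',257,107),('dM',199,182),('dS',390,175)]:
    i=l[v,u]; a=pix2w(p,*c[i],6); s=st[i]
    print(n,c[i].round(1),s,a.round(1),'width',np.linalg.norm(pix2w(p,c[i][0]-s[2]/2,c[i][1],6)-pix2w(p,c[i][0]+s[2]/2,c[i][1],6)).round(1))
for n,u,v in [('rock right',285,250),('rock top',266,236),('machTL',326,280),('machTR',490,232),('calipertip',312,78)]: print(n,pix2w(p,u,v,15).round())
print(manip.read_state()['eef_pos'],manip.read_state()['eef_rot'])
E
```

```text
wL [454.1 270.8  24. ]
wM [548.3 276.   24. ]
wS [402.5 379.1  24. ]
dL [256.1 107.3] [ 230   79   54   57 2360] [353.4 258.3   6. ] width 68.0
dM [198.3 181.6] [ 178  162   42   41 1274] [401.  141.8   6. ] width 56.3
dS [389.4 176. ] [374 160  33  32 728] [509.1 373.9   6. ] width 44.1
rock right [537. 201.  15.]
rock top [507. 188.  15.]
machTL [604. 232.  15.]
machTR [640. 465.  15.]
calipertip [356. 336.  15.]
[478.71849634 285.31843878 219.54872446] [ 3.14149895e+00 -6.48703286e-05  2.67564288e+00]
```

The side and wrist cameras disagree by about 9 mm in y. A closer look over the large wheel should settle which is right.

```bash
python3 -m creep '[[1,[1.5,-2.5,4],0],[1,[1.5,-2.5,8],0],[1,[1.5,-2.5,11],0],[1,[1.5,-2.5,11],0],[1,[1.5,-2.5,11],0],[1,[1.5,-2.5,11],0]]'; python3 - <<'E'
from h import *
p,im=snap('wrist','w2.png'); print(manip.read_state()['eef_pos'])
for w in [(454,271,24),(454,262,24)]: print(w2pix(p,w))
p,im=snap('scene','s2.png')
for w in [(334,444,24),(334,453,24)]: print('tin in scene',w2pix(p,w))
E
```

```text
clock: 1.8
eef_pos: [455.7, 269.4, 111.4]
eef_rot: [3.139, 0.002, 2.674]
wrist_force: [0.4, 0.1, 1.3]
finger_gap: 93.8
finger_force: 0.0
[455.69626031 269.31310461 111.3055726 ]
[320.10368575 208.55585591]
[311.37451536 212.80301944]
tin in scene [318.90676338 269.06322941]
tin in scene [316.29970233 271.15652181]
```

View pics/w2.png

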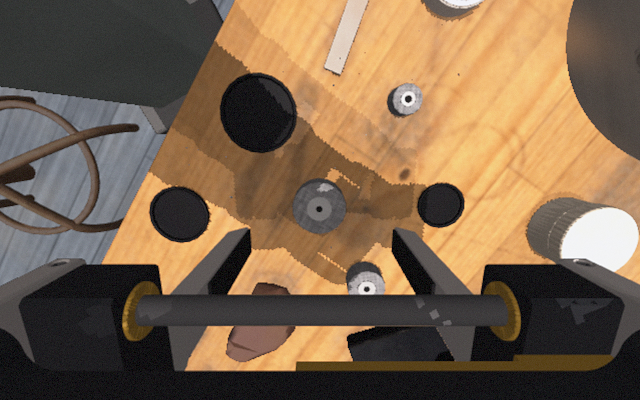

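The bore at (319,209) fits the wrist estimate, and the wheel is centred between the fingers, so I'll trust the wrist camera. I'll grasp at TCP z≈21, which puts the tips about 7 mm above the wheel's underside and leaves them above the dish rim on release.

```bash
python3 -m creep '[[1,[0.2,0,3],0],[1,[0.2,0,6],0],[1,[0.2,0,8.3],0],[1,[0.2,0,9],0],[1,[0.2,0,9],0],[1,[0.2,0,9],0],[-0.3,[0.2,0,9],0],[-0.3,[0.2,0,9],0],[-0.3,[0.2,0,9],0],[-0.3,[0.2,0,9],0],[-0.3,[0.2,0,9],0],[-0.3,[0.2,0,9],0]]' 25; python3 - <<'E'
from h import *
im=cv2.imread('pics/w2.png')
E
```

```text
clock: 3.1
eef_pos: [453.2, 269.5, 19.5]
eef_rot: [-3.142, -0.0, 2.674]
wrist_force: [-0.6, 0.3, 1.2]
finger_gap: 49.4
finger_force: 19.1
```

```bash
python3 -m creep '[[-0.3,[0,0,-3],0],[-0.3,[2,-1.3,-5],0],[-0.3,[5,-3.3,-5],0],[-0.3,[8.4,-5.5,-5],0],[-0.3,[8.4,-5.5,-5],0],[-0.3,[8.4,-5.5,-5],0],[-0.3,[8.4,-5.5,-5],0]]'; python3 - <<'E'
from h import *
p,im=snap('wrist','w3.png'); print(manip.read_state()['eef_pos'])
print(w2pix(p,(353.4,258.3,6)))
E
```

```text
clock: 3.8
eef_pos: [354.3, 258.6, 69.7]
eef_rot: [3.141, 0.0, 2.674]
wrist_force: [-0.3, -0.5, -0.7]
finger_gap: 49.0
finger_force: 25.0
[354.31872262 258.52292664  69.49275848]
[318.6344339  217.96934795]
```

View pics/w3.png

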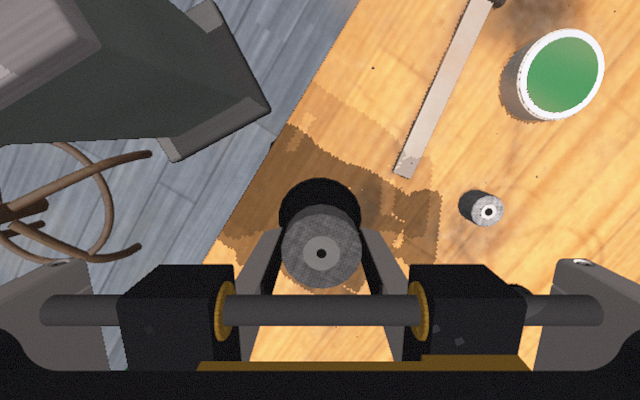

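The wheel is held with its bore at (321,253), and the dish edges at columns 279 and 361 are centred under it. Next I lower it and release.

```bash
python3 -m creep '[[-0.3,[0.1,0,2],0],[-0.3,[0.1,0,3.8],0],[-0.3,[0.1,0,4.6],0],[-0.3,[0.1,0,4.6],0],[-0.3,[0.1,0,4.6],0],[-0.3,[0.1,0,4.65],0],[0.4,[0.1,0,4.65],0],[0.4,[0.1,0,4.65],0],[0.4,[0.1,0,4.65],0],[0.4,[0.1,0,2],0],[0.4,[0.1,0,-4],0],[0.4,[0.1,0,-4],0]]'; python3 - <<'E'
from h import *
p,im=snap('wrist','w4.png'); print(manip.read_state()['eef_pos'],manip.read_state()['finger_gap'])
for n,w in [('wS',(402.5,379.1,24)),('dL floorcentre, wheel top',(353.4,258.3,27))]: print(n,w2pix(p,w))
E
```

```text
clock: 5.05
eef_pos: [354.1, 259.8, 113.8]
eef_rot: [3.136, 0.003, 2.674]
wrist_force: [0.6, 0.2, -0.9]
finger_gap: 65.8
finger_force: 0.0
[354.00099544 259.71191065 113.13552176] 65.77745891899716
wS [458.50670541 198.77730979]
dL floorcentre, wheel top [317.30143648 210.9644817 ]
```

View pics/w4.png

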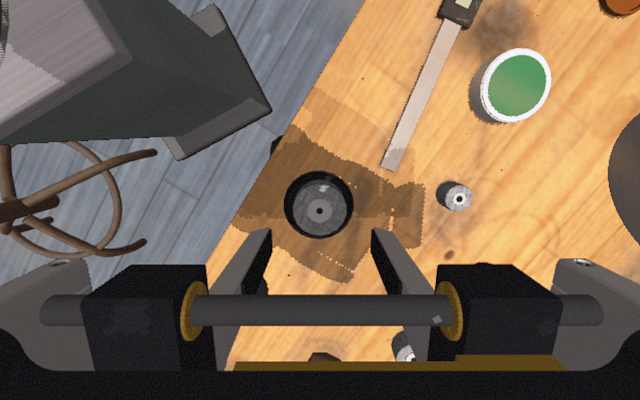

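The large wheel sits flat inside its dish, concentric at (319,208), and the small wheel's bore at (459,199) matches its prediction. Next is the small wheel.

```bash
python3 -m creep '[[0.2,[0.2,4,0],0],[0.2,[0.6,8,0],0],[0.2,[1,12,0],0],[0.2,[1,13,0],0],[0.2,[1,13,0],0],[0.2,[1,13,3],0],[0.2,[1,13,6],0],[0.2,[1,13,8],0],[0.2,[1,13,8.8],0],[0.2,[1,13,8.8],0],[0.2,[1,13,8.8],0]]'; python3 -m creep '[[-0.7,[0,0,0],0],[-0.7,[0,0,0],0],[-0.7,[0,0,0],0],[-0.7,[0,0,0],0],[-0.7,[0,0,0],0],[-0.7,[0,0,0],0]]' 25
```

```text
clock: 6.2
eef_pos: [402.6, 379.2, 22.4]
eef_rot: [3.141, 0.0, 2.673]
wrist_force: [0.7, 0.1, -0.3]
finger_gap: 56.0
finger_force: 0.0
clock: 6.8
eef_pos: [402.3, 379.4, 21.6]
eef_rot: [3.141, 0.0, 2.674]
wrist_force: [-0.3, -1.3, 3.3]
finger_gap: 24.9
finger_force: 25.0
```

```bash
python3 -m creep '[[-0.7,[0,0,-3],0],[-0.7,[-1,0.4,-5],0],[-0.7,[-5,2.2,-5],0],[-0.7,[-9.75,4.35,-5],0],[-0.7,[-9.75,4.35,-5],0],[-0.7,[-9.75,4.35,-5],0],[-0.7,[-9.75,4.35,-5],0],[-0.7,[-9.75,4.35,-5],0]]'; python3 - <<'E'
from h import *
p,im=snap('wrist','w5.png'); print(manip.read_state()['eef_pos'])
print(w2pix(p,(509.1,373.9,6)))
E
```

```text
clock: 7.6
eef_pos: [507.9, 374.5, 71.5]
eef_rot: [-3.141, -0.0, 2.675]
wrist_force: [0.0, -1.0, -0.9]
finger_gap: 25.2
finger_force: 25.0
[507.99140174 374.58298735  71.62061141]
[319.51881935 219.71334326]
```

View pics/w5.png

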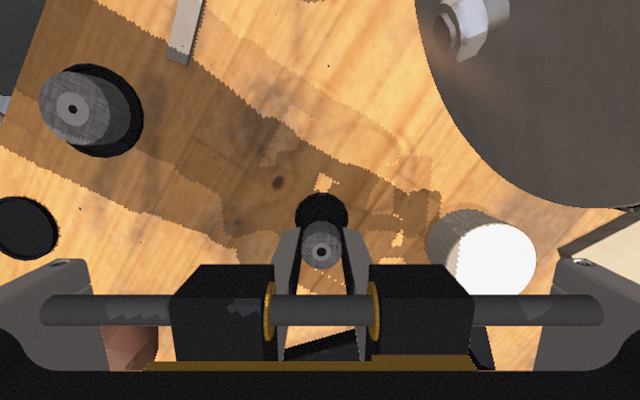

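The small wheel is over the small dish, which is centred near (321,216). I'll lower and release it.

```bash
python3 -m creep '[[-0.7,[-0.05,0,2],0],[-0.7,[-0.05,0,3.8],0],[-0.7,[-0.05,0,4.6],0],[-0.7,[-0.05,0,4.6],0],[-0.7,[-0.05,0,4.6],0],[-0.7,[-0.05,0,4.65],0],[0.1,[-0.05,0,4.65],0],[0.1,[-0.05,0,4.65],0],[0.1,[-0.05,0,4.65],0],[0.1,[-0.05,0,2],0],[0.1,[-0.05,0,-3],0],[0.1,[-0.05,0,-4],0]]'; python3 - <<'E'
from h import *
p,im=snap('wrist','w6.png'); print(manip.read_state()['eef_pos'],manip.read_state()['finger_gap'])
E
```

```text
clock: 8.85
eef_pos: [511.0, 375.1, 117.1]
eef_rot: [3.135, 0.004, 2.674]
wrist_force: [-0.2, 0.4, 0.2]
finger_gap: 51.5
finger_force: 0.0
[510.86693361 374.9782211  116.36879428] 51.63376821896476
```

View pics/w6.png

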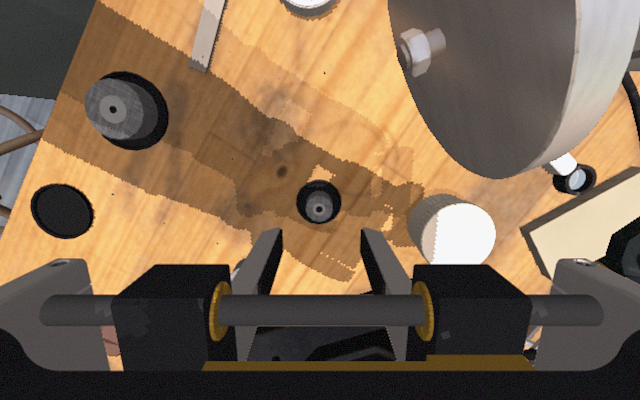

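The small wheel is flat in its dish at (319,205). Next is the medium wheel, turned so the gripper body runs parallel to the machine's front edge.

```bash
python3 -m creep '[[0.2,[-2,-2,0],-1],[0.2,[-4,-4,0],-2],[0.2,[-6,-6,0],-3],[0.2,[-7.9,-7,0],-3.6],[0.2,[-7.9,-7,0],-3.6],[0.2,[-7.9,-7,0],-3.6],[0.2,[-7.9,-7,0],-3.6],[0.2,[-7.9,-7,0],-3.6]]'; python3 - <<'E'
from h import *
p,im=snap('wrist','w7.png'); print(manip.read_state()['eef_pos'])
print(w2pix(p,(548.3,276,24)), w2pix(p,(401,141.8,6)))
E
```

```text
clock: 9.7
eef_pos: [547.8, 276.7, 111.2]
eef_rot: [-3.141, -0.0, 2.988]
wrist_force: [0.1, -0.5, -0.3]
finger_gap: 56.3
finger_force: 0.0
[547.85164181 276.61687138 111.24607504]
[318.76795761 211.28454124] [140.65903686  67.39899967]
```

View pics/w7.png

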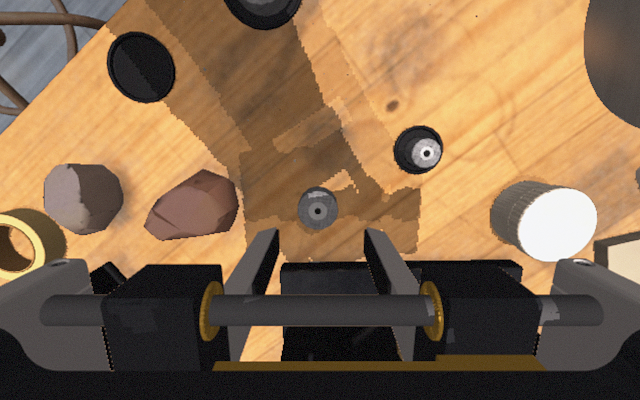

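The bore at (318,211) is exactly where predicted, and the rock's edge at column 238 is clear of the fingers. Descending to grasp.

```bash
python3 -m creep '[[0.2,[0,0,3],0],[0.2,[0,0,6],0],[0.2,[0,0,8.2],0],[0.2,[0,0,9],0],[0.2,[0,0,9],0],[0.2,[0,0,9],0],[-0.5,[0,0,9],0],[-0.5,[0,0,9],0],[-0.5,[0,0,9],0],[-0.5,[0,0,9],0],[-0.5,[0,0,9],0],[-0.5,[0,0,9],0]]' 25
```

```text
clock: 10.95
eef_pos: [548.6, 276.0, 22.2]
eef_rot: [3.141, 0.001, 2.988]
wrist_force: [-2.2, -0.6, 6.6]
finger_gap: 36.9
finger_force: 25.0
```

```bash
python3 -m creep '[[-0.5,[0,0,-4],0],[-0.5,[1,0,-8],0],[-0.5,[5,-2,-8],0],[-0.5,[8,-5,-8],0],[-0.5,[10,-9,-8],0],[-0.5,[12.5,-13,-8],0],[-0.5,[12.5,-15.5,-8],0],[-0.5,[12.5,-15.5,-5],0],[-0.5,[12.5,-15.5,-5],0],[-0.5,[12.5,-15.5,-5],0],[-0.5,[12.5,-15.5,-5],0],[-0.5,[12.5,-15.5,-5],0]]'; python3 - <<'E'
from h import *
p,im=snap('wrist','w8.png'); print(manip.read_state()['eef_pos'])
print(w2pix(p,(401,141.8,6)))
E
```

```text
clock: 12.15
eef_pos: [401.5, 142.3, 72.2]
eef_rot: [3.141, 0.001, 2.989]
wrist_force: [-0.1, 0.3, -0.5]
finger_gap: 37.2
finger_force: 25.0
[401.40080215 142.20455485  72.05992577]
[318.62303712 216.86464109]
```

View pics/w8.png

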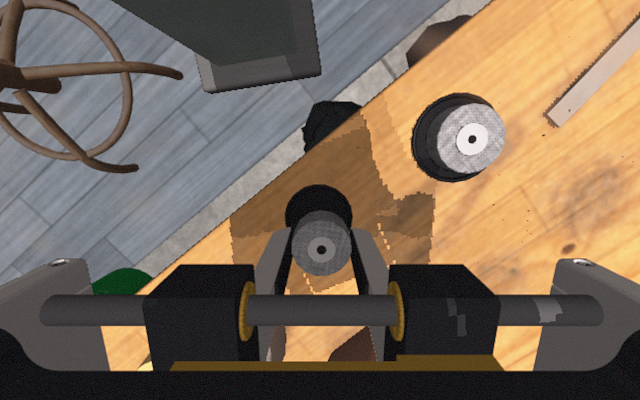

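The medium wheel is centred over its dish, whose edges are at columns 286 and 352. Lowering and releasing.

```bash
python3 -m creep '[[-0.5,[0,0,2],0],[-0.5,[0,0,3.8],0],[-0.5,[0,0,4.6],0],[-0.5,[0,0,4.6],0],[-0.5,[0,0,4.6],0],[-0.5,[0,0,4.65],0],[0.25,[0,0,4.65],0],[0.25,[0,0,4.65],0],[0.25,[0,0,4.65],0],[0.25,[0,0,2],0],[0.25,[0,0,-3],0],[0.25,[0,0,-6],0]]'; python3 -m creep '[[0.25,[-4,0,-3],0],[0.25,[-8,0,-6],0],[0.25,[-8,0,-8],0],[0.25,[-8,0,-8],0],[0.25,[-8,0,-8],0],[0.25,[-8,0,-8],0]]'; python3 - <<'E'
from h import *
p,im=snap('wrist','w9.png')
for n,w in [('L',(353.4,258.3,27)),('M',(401,141.8,27)),('S',(509.1,373.9,27))]: print(n,w2pix(p,w))
E
```

```text
clock: 13.4
eef_pos: [401.5, 141.9, 134.2]
eef_rot: [3.141, 0.002, 2.988]
wrist_force: [-0.3, 0.1, -0.1]
finger_gap: 58.9
finger_force: 0.0
clock: 14.0
eef_pos: [479.3, 129.6, 210.2]
eef_rot: [-3.141, -0.002, 2.988]
wrist_force: [0.0, -0.0, 0.7]
finger_gap: 59.1
finger_force: 0.0
L [416.14914906  63.70884824]
M [319.87047098 123.68315894]
S [518.67210376 183.67358992]
```

View pics/w9.png

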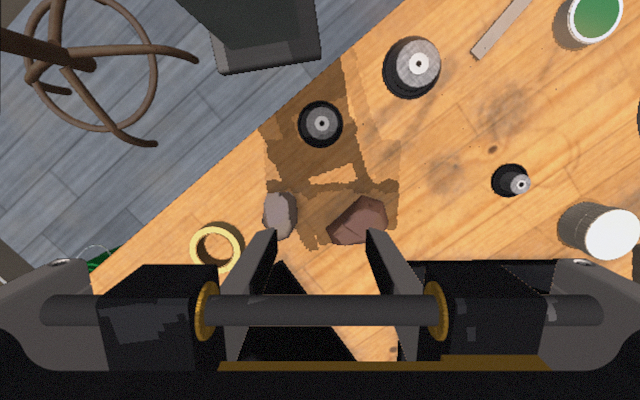

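All three bores, at (418,64), (321,123) and (521,184), are within about 2 px of where a wheel lying on each dish floor should appear. The bystanders have not moved.

```bash
python3 -c "
from cell import manip
print(manip.sign_off())"
```

```text
the job is handed in; nothing more can be done
None
```

All three felt wheels are lying flat in the dishes of their own size, as the last wrist picture shows; the tape, tin and tub were left alone, and the job was handed in at about 14 s.

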